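# Roll a roller blank into a V-block and push it up to its stop

### The arm

A 6-joint arm with a two-finger parallel gripper is mounted at the origin on the work surface. World frame = base frame: x ahead of the robot, y to its left, z up, the work surface at z = 0. Lengths are in mm, angles in rad, forces in N, time in s.
With the tool pointing down it reaches from about 275 to 1000 mm from the base axis. Payload 8.4 kg.
Tool frame: the origin (TCP) lies midway between the tips of the shut fingers; the grasp point (between the pads) lies 19 mm behind it; z points along the fingers, y is the direction in which the jaws open and shut (so a half turn about z gives the same grasp; the last joint's range is limited). The gripper opens to 85 mm and grips with 20 to 120 N. Pads are 22 mm wide; open, the fingers measure 114 mm over their backs; the gripper's body (76 mm by 85 mm) begins 54 mm behind the grasp point. The pads swing forward as they close: fully open they stand 13 mm farther back than shut.
Start: joints at [-1.125, 0.353, 1.633, -0, 1.155, -0.002], TCP at [270.614, -563.379, 231.281] pointing down, gripper open.
Joint ranges: [-2.63, 2.63], [-0.92, 2.1], [0.06, 2.66], [-1.3, 4.44], [0, 2.69], [-3.02, 3.02]. Speed limits (rad/s): [2.22, 2.22, 2.79, 3.14, 3.14, 3.14].

### API

Orientations are given as a unit quaternion [w, x, y, z].
In Python, from cell import get_obs, optics, bot gives the robot as it stands.
- The arm moves only by the shell command python3 -m crank 'ROWS'. ROWS is JSON, a list of rows, each a list of 3 entries, a list of its own where there are three numbers: the shift along the world's x, y, z in m, then the turn about the world's z in degrees, then the closure, from -1 (fully open) to 1 (shut). A call has 1 to 10 rows; each row is the pose to reach, as a shift and turn from the pose measured when the call began; what a row does not reach only later rows make up. A row lasts 1/10 s, in which the tool goes at most 50 mm and 8.59 degrees, less where a joint would pass 70% of its speed; a pose out of reach is approached as far as the arm can. A call with a gripper value outside its range is refused whole. The fingers move at their own pace and stop on an object; the grip force is fixed at half the most. Time passes only in rows, so rows that repeat a pose let the fingers close. It gives the time, the measured TCP pose, the force and the opening at its end, in the units of the state.
- get_obs(): the state, without advancing time (a new reading comes with each control period).
- optics.snapshot(name): name is "scene" or "side" or "wrist"; returns the picture (400x640x3 uint8, red, green, blue); there is no depth.
- optics.camera_info(name): a dict with "vfov" (degrees; the focal length in pixels is half the picture's height over the tangent of half this angle, whatever the lens; pixels are square), "cx", "cy" (the principal point, pixels), "R" (3x3) and "t" (3): a world point X has camera coordinates R X + t; the wrist camera has in their place "tool_from_camera" (4x4, takes a point from camera to tool coordinates, whose origin is the TCP and whose axes are the flange's). Camera axes: x right, y down, z forward; pixel columns grow to the right and rows downward; lengths in mm; the calibration is good to about 2 mm. A picture is of the moment at which its call begins: read the wrist's pose just before it. camera_info takes no time and is no camera call.
- bot.sign_off(): hands the job in, once; it reports no verdict.
The state is a dict: "time": time; "qpos": joint angles; "qd": joint speeds; "joint_torque": joint torques, N m; "tool_pos": TCP position; "orientation": TCP orientation; "contact_force": force on the tool from outside, world axes, zero at the start; "moment": the same for the moment, N m; "finger_gap": opening from 0.0 (shut) to 1.0 (fully open).
Only numpy, scipy, OpenCV 4.12 (cv2) and the standard library are available. Lean on these libraries where they do the work, as an engineer would, in place of code of your own. Each camera call takes 0.05 s, during which the arm holds its last target. There are 200 camera calls.

### The job

Two aluminium bars lie on the bench, one on each side of a ramped V-block. With the fingers, roll the thicker bar along the bench by its side, up the ramp and into the V, then push it lengthwise by its end until it lies fully in the V with its far end right up against the end stop. Never lift it or stand it on end, leave the thinner bar, the bearing, the standoff, the screwdriver and the wrench where they are, and finish clear of everything.

Things in the scene. Friction and masses are not known exactly. Their poses are not given: they have to be found in the camera images.
- thick_bar: Bar to roll: plain solid aluminium cylinder, 40 mm diameter, 110 mm long, about 0.37 kg, smooth (friction about 0.35). Rolls easily but stops soon by itself; on a ramp it rolls back when let go. Origin at its centre; x along its axis, y and z turn as it rolls. It starts on the bench on the block's +y or -y side, 150-210 mm from the V, within 0.15 rad of parallel, its far end 28-60 mm short of the stop.
- thin_bar: The other bar, to be left alone: plain aluminium cylinder, 25 mm diameter, 110 mm long, lying on the bench on the other side of the V-block. Origin at its centre on its axis, x along its axis.
- vblock: Steel V-block fixed to the bench. Origin on the bench under the V's bottom line; x along the V, away from the robot, towards the end stop (within 0.15 rad of world x), y across, z up. It runs from x = -100 to 70 mm, the V open at the robot's end. On both sides a straight ramp climbs from the bench at y = +-80 mm to a flat crest 12 mm high from y = +-20 to +-15.6 mm.
- v_bottom (a point): Point on the bottom line of the V, 3 mm above the bench, at the block's x = 0, y = 0; axes as the block's. Flat flanks rise from here at 30 degrees to the crests, 12 mm high at y = +-15.6 mm. The thick bar lying in the V has its axis 26 mm above the bench.
- stop_face (a point): Point on the end stop's face towards the robot, 70 mm along the block's x, over the middle of the V, 26 mm above the bench; axes as the block's. The stop is an upright steel plate 10 mm thick, 50 mm wide, 45 mm high. With its far end against it the thick bar's centre is 55 mm before this point.
- bearing: Steel ball bearing, 35 mm diameter, 11 mm high, lying flat on the bench nearer the robot. Origin under its centre.
- standoff: Upright stepped steel standoff, 22 mm diameter, 50 mm high, beyond the V-block. Origin under its centre.
- driver: Screwdriver, about 190 mm long, lying on the bench at the robot's left, to be left alone.
- wrench: Wrench, about 170 mm long, lying on the bench at the robot's right, to be left alone.
Things that resemble listed ones, but are neither listed nor needed, are in the scene too. What is shaped like the thick_bar but purple or red is not meant.

How it is judged (in metres and radians):
On the way:
1. the thick bar has rolled: it has turned over about its own axis by about half a turn (angle between thick_bar's own z axis and vertical above 2.2 rad), for 0.05 s.
At the end, for the whole second after the job is handed in: The thick bar lies at rest down in the V: its axis within 4 mm of the V's middle and within 4 mm of 26 mm above the bench, parallel to the V within 0.05 rad, its far end within 4 mm of the end stop (y of thick_bar in the frame of vblock between -0.004 and 0.004 m and z of thick_bar in the frame of vblock between 0.022 and 0.03 m and x of thick_bar in the frame of vblock between 0.011 and 0.018 m and angle between the x axis of thick_bar and the x axis of vblock, either way round below 0.05 rad and linear speed of thick_bar below 0.02 m/s and angular speed of thick_bar below 0.3 rad/s); the robot touches nothing.
It fails at once if the thick bar is lifted (its axis more than 40 mm above the bench, or more than 27 mm while it is not over the V-block) (height (world z) of thick_bar above 0.04 m or (height (world z) of thick_bar above 0.027 m and (y of thick_bar in the frame of vblock above 0.095 m or y of thick_bar in the frame of vblock below -0.095 m))).
It fails at once if the thick bar is tipped up on end by more than about 30 degrees (angle between thick_bar's own x axis and vertical below 1.05 rad or angle between thick_bar's own x axis and vertical above 2.09 rad).
It fails at once if the thin bar, bearing, standoff, screwdriver or wrench is moved by more than 20 mm (distance of any of thin_bar, bearing, standoff, driver, wrench from where it was at the start of the episode above 0.02 m).
It also fails if it takes over 51 s, if anything falls off the work surface, if the arm or the gripper's body presses on something with over 40 N, if the wrist force passes 120 N, or if a joint passes its speed limit or range.

## Working session

There is one attempt and no reset: what is moved stays moved. The work goes in short steps, Python scripts to look and compute and a shell command to move; the robot and the scene stay as the last step left them, time stands still between calls to the robot, and variables do not carry over. Pictures are saved under pics/ and viewed, about 8 in all and at most 12, crops included, and the job is handed in when it is done.

```bash
mkdir -p pics; ls; python3 - <<'E'
from cell import get_obs, optics, bot
import cv2, numpy as np
print(get_obs())
for n in ["scene","side"]:
    im=optics.snapshot(n); cv2.imwrite(f"pics/{n}0.png",im[:,:,::-1]); print(n,optics.camera_info(n))
print(optics.camera_info("wrist"))
E
```

```text
pics
{'time': 0.0, 'qpos': array([-1.12542077e+00,  3.53663547e-01,  1.63414738e+00,  3.02224946e-05,
        1.15518583e+00, -2.39020165e-03]), 'qd': array([ 1.29773964e-03,  1.36608179e-03, -1.23986902e-03,  3.70357214e-05,
        1.13323818e-03, -4.39301882e-04]), 'joint_torque': array([-1.16462135e-03, -6.05257416e+01, -3.42063403e+01, -7.06985020e-05,
        9.58168617e-03,  1.32217458e-06]), 'tool_pos': array([ 270.40259564, -562.9453192 ,  230.54639223]), 'orientation': array([-6.87938736e-04,  9.75043852e-01,  2.22011248e-01, -1.40748421e-04]), 'contact_force': array([ 0.15968039, -0.31898613,  0.37418067]), 'moment': array([ 0.0142212 , -0.04763466,  0.01263891]), 'finger_gap': 1.0010254431376229}
scene {'vfov': 53.39456941881521, 'cx': 318.83582734634473, 'cy': 202.3360200272617, 'R': array([[ 0.62572272,  0.77996124, -0.01146939],
       [ 0.43813927, -0.36358553, -0.8220946 ],
       [-0.64537203,  0.50937808, -0.56923538]]), 't': array([-373.31659032, -212.54030337, 1513.28630174])}
side {'vfov': 47.69870366171739, 'cx': 324.13376425279534, 'cy': 200.13311294838485, 'R': array([[-0.83407814, -0.55135407, -0.01795409],
       [-0.39469634,  0.61919451, -0.67883205],
       [ 0.38539389, -0.55911256, -0.73407404]]), 't': array([ 487.85899956,  258.25512847, 1185.98340316])}
{'vfov': 69.33131162569977, 'cx': 319.49912049634077, 'cy': 199.01253556364253, 'tool_from_camera': array([[ 1.45267967e-03, -9.57669664e-01, -2.87865774e-01,
         7.30037389e+01],
       [ 9.99998898e-01,  1.47960941e-03,  1.24019670e-04,
        -1.02780813e+00],
       [ 3.07159033e-04, -2.87865637e-01,  9.57670758e-01,
        -1.42180534e+02],
       [ 0.00000000e+00,  0.00000000e+00,  0.00000000e+00,
         1.00000000e+00]])}
```

View pics/scene0.png

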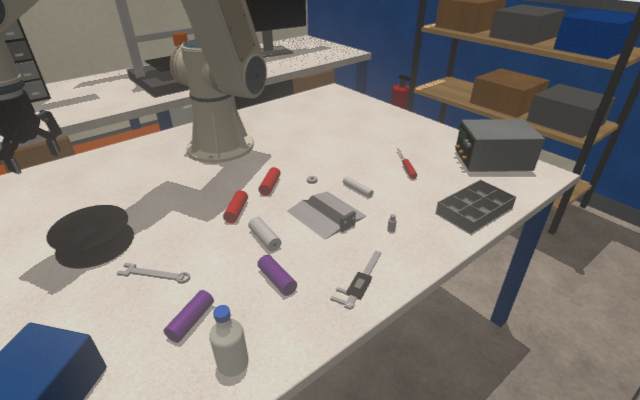

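View pics/side0.png

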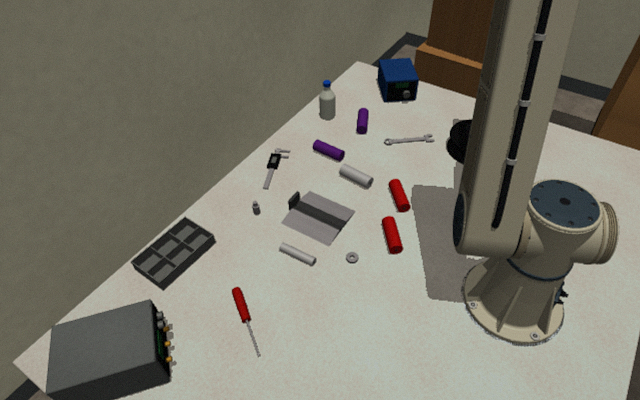

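The thick bar candidates in the scene view are the grey bar at (264,233), the thin grey bar at (358,186), purple at (277,274) and (190,315), and red at (236,206) and (270,181). I choose the thicker grey one at (264,233), which is (356,176) in the side view. The V-block is at about (335,210), with its stop at the far end.

```bash
cat > h.py <<'E'
import numpy as np, cv2
from scipy.spatial.transform import Rotation as Ro
from cell import get_obs, optics
def cam(n):
    c=optics.camera_info(n); f=200/np.tan(np.radians(c["vfov"]/2))
    if n=="wrist":
        s=get_obs(); q=s["orientation"]; R=Ro.from_quat([q[1],q[2],q[3],q[0]]).as_matrix()
        T=np.array(c["tool_from_camera"]); Rw=R@T[:3,:3]; o=R@T[:3,3]+s["tool_pos"]
        return f,c["cx"],c["cy"],Rw,o
    R=np.array(c["R"]); return f,c["cx"],c["cy"],R.T,-R.T@np.array(c["t"])
def hit(C,uv,z):
    f,cx,cy,Rw,o=C; d=Rw@np.array([(uv[0]-cx)/f,(uv[1]-cy)/f,1]); return o+d*(z-o[2])/d[2]
def tri(C1,p1,C2,p2):
    D=[];O=[]
    for C,p in((C1,p1),(C2,p2)):
        f,cx,cy,Rw,o=C; d=Rw@np.array([(p[0]-cx)/f,(p[1]-cy)/f,1]); D.append(d/np.linalg.norm(d));O.append(o)
    A=sum(np.eye(3)-np.outer(d,d) for d in D); b=sum((np.eye(3)-np.outer(d,d))@o for d,o in zip(D,O))
    return np.linalg.solve(A,b)
E
python3 - <<'E'
from h import *
np.set_printoptions(precision=1,suppress=True)
S=cam("scene");D=cam("side")
for n,a,b,z in [("thick",(264,233),(356,176),20),("thin",(358,186),(297,254),12),("V",(326,212),(318,217),5),("stop top",(350,210),(293,194),45),("bearing",(312,180),(352,257),5),("standoff base",(392,229),(256,213),0),("wrenchhead",(184,277),(390,142),3),("purp",(277,274),(328,150),15),("red1",(236,206),(399,195),15),("red2",(270,181),(392,235),15)]:
    print(n,hit(S,a,z),hit(D,b,z),tri(S,a,D,b))
a=cv2.imread("pics/scene0.png")[150:280,200:420]; b=cv2.imread("pics/side0.png")[150:280,240:440]
cv2.imwrite("pics/crop.png",np.hstack([cv2.resize(a,None,fx=1.9,fy=1.9,interpolation=2),cv2.resize(b,None,fx=1.9,fy=1.9,interpolation=2)]))
E
```

```text
thick [ 570.8 -164.6   20. ] [ 566.3 -161.6   20. ] [ 567.7 -163.4   17.6]
thin [551.5 194.1  12. ] [549.4 192.7  12. ] [550.4 193.5  11.8]
V [586.8  34.5   5. ] [580.   41.3   5. ] [582.2  38.3   0.6]
stop top [663.9  56.   45. ] [677.1  33.3  45. ] [672.4  43.5  55.9]
bearing [421.4 112.1   5. ] [415.6 113.    5. ] [417.3 113.2   3.1]
standoff base [757.7 127.7   0. ] [753.9 128.    0. ] [755.8 128.   -1.3]
wrenchhead [ 571.5 -390.1    3. ] [ 561.3 -392.     3. ] [ 564.2 -391.4   -0.2]
purp [ 714.2 -219.8   15. ] [ 717.5 -225.6   15. ] [ 716.1 -221.8   18.1]
red1 [ 406.8 -157.7   15. ] [ 410.8 -164.9   15. ] [ 410.1 -160.4   18.6]
red2 [353.  -5.  15.] [354.6 -10.6  15. ] [354.7  -7.5  17.3]
```

View pics/crop.png

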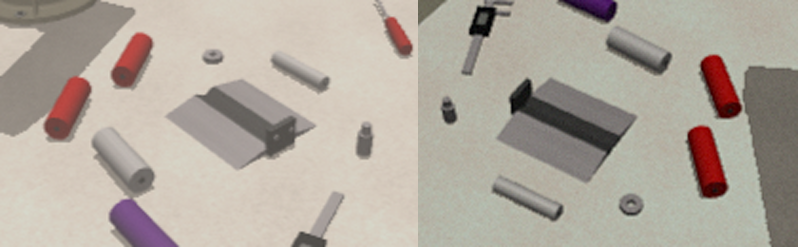

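The crop confirms it: the fat grey bar is on the -y side at about (568,-163), triangulated at z≈18. The thin bar is at (550,193) and the block at about (582,38), with its stop at the +x end. I'll move the wrist camera over the area with the jaw axis along x, which is also the push orientation.

```bash
python3 -m crank '[[[0.02,0.03,0.03],8,-1],[[0.05,0.07,0.06],16,-1],[[0.08,0.11,0.09],24,-1],[[0.11,0.15,0.09],32,-1],[[0.14,0.19,0.09],40,-1],[[0.17,0.23,0.09],48,-1],[[0.20,0.27,0.09],56,-1],[[0.23,0.31,0.09],64,-1],[[0.26,0.35,0.09],64,-1],[[0.28,0.39,0.09],64,-1]]' && python3 -m crank '[[[0.02,0.04,0],0,-1],[[0.03,0.07,0],0,-1],[[0.03,0.07,0],0,-1],[[0.03,0.07,0],0,-1]]'
python3 - <<'E'
from h import *
C=cam("wrist"); im=optics.snapshot("wrist"); cv2.imwrite("pics/w1.png",im[:,:,::-1]); s=get_obs();print(s["tool_pos"],s["orientation"],s["time"],s["qd"].round(3))
np.save("w1.npy",np.array(list(C[:3])+list(C[3].ravel())+list(C[4])))
E
```

```text
time: 1.1
tool_pos: [547.0, -179.3, 320.4]
orientation: [-0.0, 0.709, 0.705, -0.0]
contact_force: [0.1, -1.2, 0.3]
finger_gap: 1.0
time: 1.5
tool_pos: [576.9, -108.8, 319.9]
orientation: [-0.001, 0.708, 0.706, -0.001]
contact_force: [0.4, -0.8, -0.4]
finger_gap: 1.001
[ 576.6848807  -109.58356335  320.01488166] [-6.22081884e-04  7.08940736e-01  7.05267232e-01 -8.81622652e-04] 1.55 [-0.023 -0.004 -0.001  0.     0.     0.002]
```

View pics/w1.png

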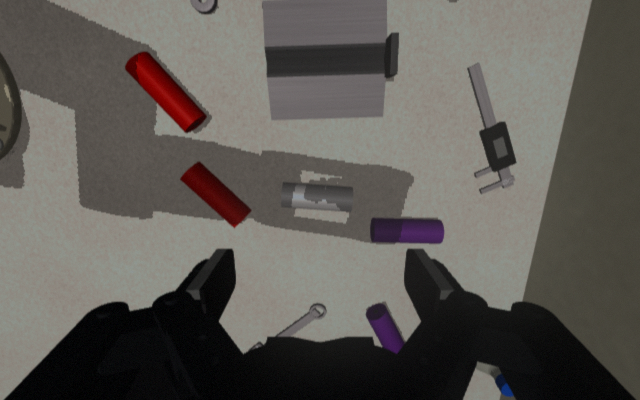

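The wrist view shows the block (263–397, 0–119) with the dark V band at rows ~42–77 and the stop at (392,55). The thick bar is at (282–353, 182–212), purple bars are at (407,230) and (383,328), and red is at (215,193). Next I measure the block's edges and the bar with masks.

```bash
python3 - <<'E'
from h import *
np.set_printoptions(precision=1,suppress=True)
v=np.load("w1.npy"); C=(v[0],v[1],v[2],v[3:12].reshape(3,3),v[12:])
im=cv2.imread("pics/w1.png"); g=cv2.cvtColor(im,cv2.COLOR_BGR2GRAY).astype(int); hsv=cv2.cvtColor(im,cv2.COLOR_BGR2HSV)
# V band edges and front edge per column (gradient)
L={"top":[], "bot":[], "edge":[]}
for u in range(280,376,5):
    d=np.diff(cv2.GaussianBlur(g[:,u-2:u+3].astype(np.float32),(1,3),0).mean(1))
    L["top"].append((u,30+d[30:55].argmin()+.5)); L["bot"].append((u,62+d[62:90].argmax()+.5)); L["edge"].append((u,105+np.abs(d[105:130]).argmax()+.5))
for k,z in(("top",12),("bot",12),("edge",0)):
    P=np.array(L[k],np.float32); x=cv2.fitLine(P,cv2.DIST_HUBER,0,.01,.01).ravel()
    f=lambda u:(u,x[3]+(u-x[2])*x[1]/x[0])
    a,b=hit(C,f(280),z),hit(C,f(375),z); print(k,P[:,1],a,b,"yaw deg",np.degrees(np.arctan2(*(b-a)[1::-1])))
# stop
print("stop row 50,65",g[50,376:404],g[65,376:404]); print("left edge rows30,100",g[30,255:280],g[100,255:280]); print("right",g[100,375:395])
# bar columns
for u in range(270,366,8): print(u,g[172:222:2,u])
print("rows"); 
for r in (188,197,206): print(r,g[r,272:296],g[r,340:364])
E
```

```text
top [45.5 45.5 45.5 45.5 45.5 45.5 44.5 44.5 44.5 44.5 44.5 44.5 43.5 43.5
 43.5 43.5 43.5 43.5 42.5 42.5] [520.6  54.4  12. ] [653.6  58.   12. ] yaw deg 1.5322992335139998
bot [76.5 76.5 76.5 75.5 75.5 75.5 75.5 75.5 75.5 74.5 74.5 74.5 74.5 74.5
 74.5 73.5 73.5 73.5 73.5 73.5] [518.9  14.6  12. ] [655.6  18.5  12. ] yaw deg 1.6187938573650145
edge [119.5 119.5 119.5 118.5 118.5 118.5 118.5 118.5 118.5 118.5 117.5 117.5
 117.5 117.5 117.5 117.5 117.5 116.5 116.5 116.5] [514.8 -45.5   0. ] [661.  -41.5   0. ] yaw deg 1.5917103598846147
stop row 50,65 [ 43  44  45  44  43  47  44  44  44  34  33  33  30  31  35  55  54  54
  57  54  56  62 108 136 136 139 140 141] [ 47  45  45  46  45  47  45  46  38  30  31  31  31  34  46  54  57  55
  55  53  55  74 134 141 138 139 138 140]
left edge rows30,100 [138 138 139 138 138 135 131 135 126 105 100  99 100 100 101 100 100 100
 100  99 100 101 100  99  99] [143 143 141 140 138 139 141 141 143 140 140 142 143 137 121 110 109 108
 107 106 107 108 108 107 107]
right [104 106 103 104 104 107 103 103 108 132 141 139 138 140 138 140 139 138
 139 1
[... 948 characters left out ...]
  86  90  85  81  76
  72  72 135 138 141 139 140]
350 [88 86 87 89 88 88 89 77 57 62 67 72 79 84 91 87 81 73 72 68 79 89 86 83
 87]
358 [90 92 87 88 87 88 89 86 88 88 88 86 85 85 84 83 87 87 86 84 86 85 87 86
 85]
rows
188 [82 86 86 83 81 82 85 82 83 79 70 69 68 68 68 67 69 68 68 67 66 67 70 97] [58 57 56 56 55 54 55 56 53 55 57 56 61 84 87 85 90 89 88 90 89 90 86 85]
197 [ 85  84  84  84  86  85  85  83  82  86  87  88  89  89  86  88  90  88
  88  88 100 140 145 145] [85 84 83 82 84 84 82 83 83 82 82 81 81 85 87 86 86 86 86 85 85 85 88 85]
206 [84 85 86 85 85 83 84 84 82 74 67 69 68 64 65 65 65 66 64 73 91 97 96 99] [71 73 76 72 76 71 75 74 74 76 73 78 83 86 84 85 87 86 87 84 85 86 88 87]
```

```bash
python3 - <<'E'
from h import *
np.set_printoptions(precision=1,suppress=True)
v=np.load("w1.npy"); C=(v[0],v[1],v[2],v[3:12].reshape(3,3),v[12:])
L=hit(C,(268.8,100),5);R=hit(C,(383.5,100),5);L2=hit(C,(263.7,30),7)
th=0.0277; ex=np.array([np.cos(th),np.sin(th)]); ey=np.array([-ex[1],ex[0]])
c0=np.array([520,34.5]); # point on centre line
print("left,right edges",L,R,L2, "along-x from c0",[(p[:2]-c0)@ex for p in(L,R,L2)], "y",[(p[:2]-c0)@ey for p in(L,R,L2)])
O=c0+ex*np.mean([(L[:2]-c0)@ex+100,(L2[:2]-c0)@ex+100,(R[:2]-c0)@ex-70]); print("block origin",O)
a=hit(C,(281.7,194.8),20);b=hit(C,(352.7,199.5),20); m=(a+b)[:2]/2
print("bar",a,b,np.linalg.norm(a-b),"centre",m,"yaw",np.degrees(np.arctan2(*(b-a)[1::-1])))
print("bar in block", (m-O)@ex,(m-O)@ey)
print("stop face",O+70*ex)
E
```

```text
left,right edges [499.9 -17.2   5. ] [671.5 -17.6   5. ] [498.   75.4   7. ] along-x from c0 [np.float64(-21.53141235268165), np.float64(150.01479224355853), np.float64(-20.854753806677)] y [np.float64(-51.10518312212782), np.float64(-56.297711138521805), np.float64(41.50418721330028)]
block origin [599.2  36.7]
bar [ 515.4 -160.5   20. ] [ 628.5 -168.5   20. ] 113.37006908635556 centre [ 571.9 -164.5] yaw -4.052311244611468
bar in block -32.825531427678406 -200.34852029897365
stop face [669.2  38.6]
```

Block origin is (599,37), yaw 1.6°. The bar centre in the block frame is (-33,-200), with its far end 48 mm short of the stop; its measured length is 113 against 110 mm and it is yawed -4°, all of which fits the description. I'll go down behind the bar with the fingers partly open, so there are two contacts along its length and its yaw is controlled.

```bash
python3 -m crank '[[[-0.002,-0.03,-0.02],-4,-0.3],[[-0.004,-0.07,-0.04],-4,-0.3],[[-0.008,-0.11,-0.07],-4,-0.3],[[-0.009,-0.112,-0.11],-4,-0.3],[[-0.009,-0.112,-0.15],-4,-0.3],[[-0.009,-0.112,-0.19],-4,-0.3],[[-0.009,-0.112,-0.23],-4,-0.3],[[-0.009,-0.112,-0.25],-4,-0.3],[[-0.009,-0.112,-0.25],-4,-0.3],[[-0.009,-0.112,-0.25],-4,-0.3]]'
python3 - <<'E'
from h import *
C=cam("wrist"); im=optics.snapshot("wrist"); cv2.imwrite("pics/w2.png",im[:,:,::-1]); s=get_obs();print(s["tool_pos"],s["orientation"],s["time"],s["finger_gap"],s["contact_force"])
E
```

```text
time: 2.55
tool_pos: [567.4, -222.7, 70.5]
orientation: [-0.001, 0.734, 0.68, -0.001]
contact_force: [1.3, 0.3, 0.1]
finger_gap: 0.652
[ 568.21582544 -222.76634993   71.33713489] [ 1.74686868e-04  7.33496971e-01  6.79692498e-01 -5.19762848e-04] 2.6 0.6559983628839239 [-0.0854357   0.3860187  -0.85644988]
```

View pics/w2.png

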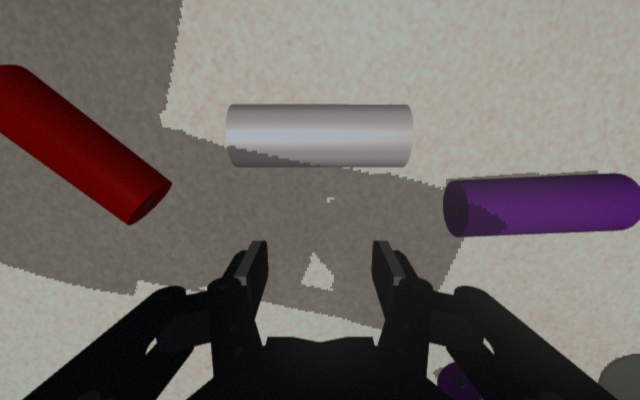

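The bar is parallel to the jaw axis and centred between the fingers (cols 227–413, centre 320). Next I descend and start the roll.

```bash
python3 -m crank '[[[0,0,-0.03],0,-0.3],[[0,0,-0.055],0,-0.3],[[0,0,-0.061],0,-0.3],[[0,0,-0.061],0,-0.3],[[0,0.01,-0.061],0,-0.3],[[0,0.018,-0.061],0,-0.3],[[0,0.024,-0.061],0,-0.3],[[0,0.030,-0.061],0,-0.3],[[0,0.036,-0.061],0.5,-0.3],[[0,0.042,-0.061],0.5,-0.3]]'; python3 -m crank '[[[0,0.006,0],0.5,-0.3],[[0,0.012,0],1,-0.3],[[0,0.018,0],1.5,-0.3],[[0,0.024,0],2,-0.3],[[0,0.030,0],2.5,-0.3],[[0,0.036,0],3,-0.3],[[-0.001,0.042,0],3.5,-0.3],[[-0.001,0.048,0],4,-0.3],[[-0.001,0.054,0],4.5,-0.3],[[-0.002,0.060,0],5,-0.3]]'
python3 - <<'E'
from h import *
C=cam("wrist"); im=optics.snapshot("wrist"); cv2.imwrite("pics/w3.png",im[:,:,::-1]); s=get_obs();print(s["tool_pos"],s["orientation"],s["time"],s["finger_gap"],s["contact_force"])
E
```

```text
time: 3.6
tool_pos: [568.3, -180.1, 10.5]
orientation: [0.0, 0.73, 0.683, -0.0]
contact_force: [-0.3, -0.8, -0.7]
finger_gap: 0.651
time: 4.6
tool_pos: [566.4, -119.7, 10.5]
orientation: [0.0, 0.7, 0.715, -0.0]
contact_force: [-0.2, 0.4, -0.8]
finger_gap: 0.65
[ 565.98376075 -118.94691167   10.42835971] [ 1.13627692e-05  6.99284323e-01  7.14843469e-01 -5.01476146e-04] 4.65 0.6496470241237823 [ 0.18719917  0.98024139 -0.51472257]
```

View pics/w3.png

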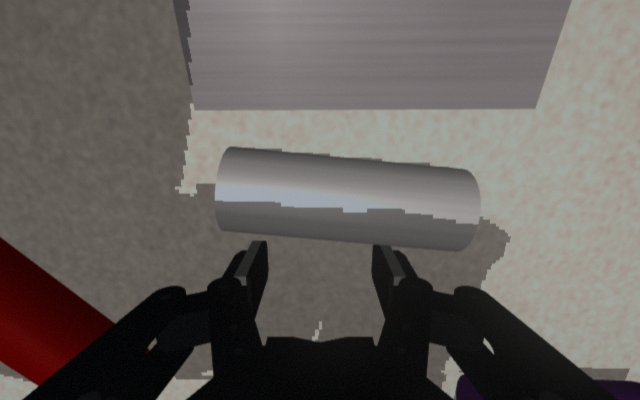

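The bar is rolling just ahead of the fingers, slightly yawed (left edge row 190, right row 210) and about 12 mm to +x of the tool. I'll recentre the tool and keep pushing up the ramp, rising with it.

```bash
python3 -m crank '[[[0.006,0.003,0],0.3,-0.3],[[0.009,0.007,0],0.3,-0.3],[[0.009,0.012,0],0.3,-0.3],[[0.009,0.017,0],0.3,-0.3],[[0.009,0.022,0],0.3,-0.3],[[0.009,0.027,0],0.3,-0.3],[[0.009,0.032,0],0.3,-0.3],[[0.008,0.037,0],0.3,-0.3],[[0.008,0.042,0],0.3,-0.3],[[0.008,0.047,0],0.3,-0.3]]'; python3 -m crank '[[[0,0.005,0.001],0,-0.3],[[0,0.010,0.002],0,-0.3],[[0,0.015,0.003],0,-0.3],[[-0.001,0.020,0.004],0,-0.3],[[-0.001,0.025,0.005],0,-0.3],[[-0.001,0.030,0.006],0,-0.3],[[-0.001,0.035,0.007],0,-0.3],[[-0.001,0.038,0.008],0,-0.3],[[-0.001,0.038,0.008],0,-0.3]]'
python3 - <<'E'
from h import *
C=cam("wrist"); im=optics.snapshot("wrist"); cv2.imwrite("pics/w4.png",im[:,:,::-1]); s=get_obs();print(s["tool_pos"],s["orientation"],s["time"],s["finger_gap"],s["contact_force"])
E
```

```text
time: 5.65
tool_pos: [574.1, -71.7, 10.5]
orientation: [0.0, 0.697, 0.717, -0.0]
contact_force: [0.5, -2.3, 0.8]
finger_gap: 0.651
time: 6.55
tool_pos: [573.0, -33.1, 18.6]
orientation: [0.0, 0.697, 0.717, -0.0]
contact_force: [1.0, 0.0, -0.8]
finger_gap: 0.649
[572.94739289 -33.33230444  18.48893587] [ 3.35805316e-05  6.97268404e-01  7.16809959e-01 -5.03540068e-04] 6.6 0.6470765103542703 [ 0.15548259  0.0038446  -0.74540602]
```

View pics/w4.png

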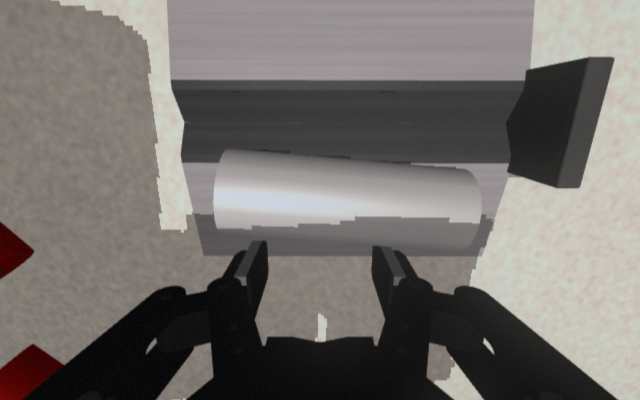

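The bar is on the upper ramp, rows 150–247, tilted about 4.7° relative to the V, with a force reading of zero, so it may still be moving ahead of the fingers. I'll wait briefly and measure its tilt.

```bash
python3 -m crank '[[[0.008,0,0],0,-0.3],[[0.008,0,0],0,-0.3],[[0.008,0,0],0,-0.3]]'
cat > m.py <<'E'
from h import *
import sys
C=cam("wrist"); im=optics.snapshot("wrist"); cv2.imwrite(f"pics/{sys.argv[1]}.png",im[:,:,::-1]); s=get_obs();print(s["tool_pos"].round(1),s["time"],s["contact_force"].round(1))
g=cv2.cvtColor(im,cv2.COLOR_RGB2GRAY).astype(np.float32)
for u in range(230,470,20):
    d=np.diff(g[120:260,u-2:u+3].mean(1)); i=d.argmax(); print(u,120+i,"max",round(float(d[i])), "| min at",120+d.argmin(),round(float(d.min())))
E
python3 m.py w5
```

```text
time: 6.9
tool_pos: [581.4, -33.4, 18.4]
orientation: [0.0, 0.697, 0.717, -0.0]
contact_force: [0.2, -0.8, 0.9]
finger_gap: 0.654
[581.1 -33.4  18.4] 6.95 [ 0.7 -0.3  1. ]
230 254 max 18 | min at 228 -31
250 150 max 18 | min at 228 -31
270 152 max 16 | min at 225 -33
290 254 max 17 | min at 226 -32
310 254 max 17 | min at 222 -34
330 255 max 17 | min at 223 -33
350 255 max 14 | min at 219 -36
370 255 max 17 | min at 215 -39
390 162 max 13 | min at 216 -37
410 161 max 36 | min at 216 -37
430 161 max 37 | min at 216 -35
450 161 max 38 | min at 221 -35
```

View pics/w5.png

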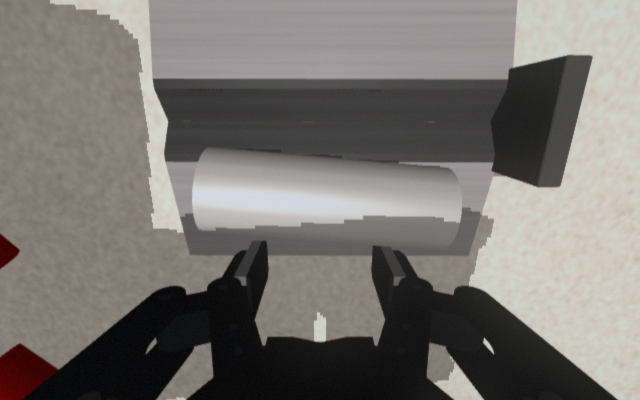

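It is at rest on the right finger, still about 4.7° off (its right end lags). I'll shift the fingers about 14 mm toward that end for more leverage and push on; the V will square it up.

```bash
python3 -m crank '[[[0.008,0,0],0,-0.3],[[0.014,0,0],0,-0.3],[[0.014,0.003,0],0,-0.3],[[0.014,0.006,0.001],0,-0.3],[[0.014,0.009,0.002],0,-0.3],[[0.014,0.012,0.002],0,-0.3],[[0.014,0.015,0.003],0,-0.3],[[0.014,0.015,0.003],0,-0.3]]'; python3 m.py w6
```

```text
time: 7.75
tool_pos: [594.9, -17.8, 21.4]
orientation: [-0.0, 0.697, 0.717, -0.0]
contact_force: [0.3, -1.4, -1.0]
finger_gap: 0.651
[594.9 -18.   21.4] 7.8 [-0.4 -0.3 -0.4]
230 162 max 16 | min at 232 -31
250 163 max 11 | min at 232 -32
270 162 max 15 | min at 229 -33
290 162 max 13 | min at 229 -32
310 162 max 14 | min at 225 -29
330 163 max 13 | min at 226 -33
350 162 max 14 | min at 218 -37
370 163 max 11 | min at 218 -37
390 163 max 11 | min at 219 -37
410 164 max 9 | min at 219 -34
430 188 max 37 | min at 202 -26
450 188 max 37 | min at 206 -14
```

View pics/w6.png

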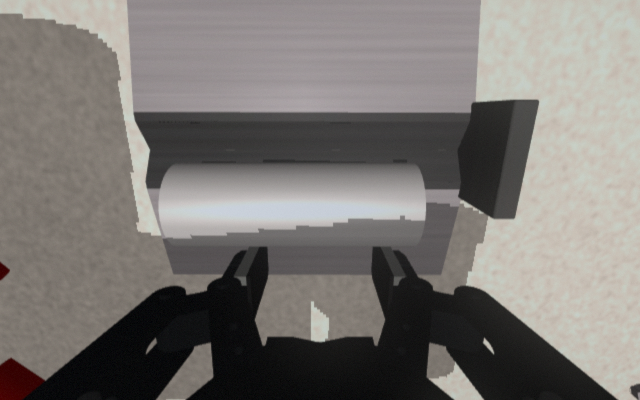

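The bar is now parallel (upper edge 162–164 across), near the crest. I'll recentre the fingers and push it over into the V.

```bash
python3 -m crank '[[[-0.006,0,0],0,-0.3],[[-0.012,0,0],0,-0.3],[[-0.012,0.003,0.001],0,-0.3],[[-0.012,0.006,0.001],0,-0.3],[[-0.012,0.009,0.002],0,-0.3],[[-0.012,0.012,0.002],0,-0.3],[[-0.012,0.015,0.002],0,-0.3],[[-0.012,0.018,0.002],0,-0.3],[[-0.012,0.020,0.002],0,-0.3],[[-0.012,0.020,0.002],0,-0.3]]'; python3 m.py w7
```

```text
time: 8.8
tool_pos: [582.9, 2.3, 23.3]
orientation: [-0.0, 0.697, 0.717, -0.0]
contact_force: [-0.4, -0.8, 0.7]
finger_gap: 0.648
[582.9   2.2  23.3] 8.85 [ 1.2 -0.3  0.4]
230 156 max 15 | min at 151 -38
250 156 max 13 | min at 152 -49
270 156 max 7 | min at 152 -50
290 156 max 8 | min at 152 -49
310 158 max 7 | min at 152 -48
330 156 max 13 | min at 152 -43
350 156 max 13 | min at 152 -42
370 156 max 14 | min at 152 -39
390 157 max 8 | min at 152 -36
410 156 max 8 | min at 152 -35
430 156 max 7 | min at 212 -32
450 222 max 18 | min at 152 -31
```

View pics/w7.png

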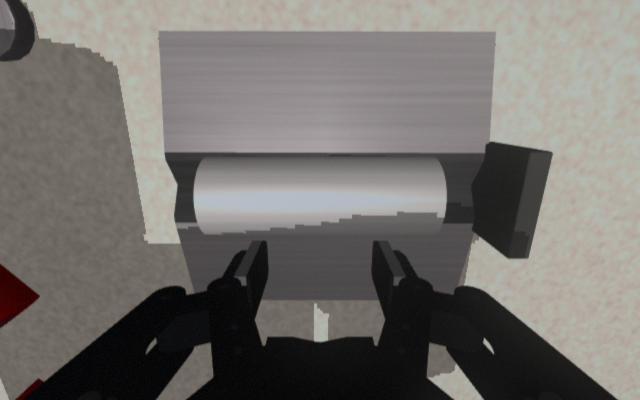

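The bar has dropped into the V: its edges are parallel, it spans cols 194–446, and its far end is short of the stop (col ~480). I'll back off, rise, close the fingers and move behind its near end, computing the end position from the picture.

```bash
python3 - <<'E'
from h import *
np.set_printoptions(precision=1,suppress=True)
C=cam("wrist"); O=np.array([599.2,36.7]);t=.0277;ex=np.array([np.cos(t),np.sin(t)]);ey=np.array([-ex[1],ex[0]])
for z in(26,40):
  for p in((194,196),(446,196),(320,156),(320,236)):
    h=hit(C,p,z); print(z,p,h,(h[:2]-O)@ex,(h[:2]-O)@ey)
E
python3 -m crank '[[[0,-0.02,0],0,-0.3],[[0,-0.04,0.01],0,-0.3],[[0,-0.04,0.05],0,0],[[0,-0.04,0.09],0,1],[[-0.03,-0.02,0.09],0,1],[[-0.06,0,0.09],0,1],[[-0.09,0.025,0.09],0,1],[[-0.095,0.032,0.09],0,1],[[-0.095,0.032,0.09],0,1],[[-0.095,0.032,0.09],0,1]]'; python3 m.py w8 | head -1
```

```text
26 (194, 196) [518.2  34.1  26. ] -81.00739715851739 -0.3687226541659185
26 (446, 196) [644.7  37.9  26. ] 45.51098662084655 -0.10125460151809751
26 (320, 156) [580.9  56.   26. ] -17.768051070057098 19.838509971059462
26 (320, 236) [582.1  14.2  26. ] -17.670064741728535 -22.04610284631516
40 (194, 196) [524.5  38.3  40. ] -74.67448076145787 3.698871623810797
40 (446, 196) [638.2  41.7  40. ] 39.14456953352738 3.939492463464541
40 (320, 156) [580.8  58.1  40. ] -17.78280938493443 21.877795174588393
40 (320, 236) [581.9  20.4  40. ] -17.694658473587857 -15.802632842579548
time: 9.85
tool_pos: [489.2, 34.0, 113.7]
orientation: [0.0, 0.697, 0.717, 0.0]
contact_force: [-0.3, -0.0, -0.4]
finger_gap: -0.001
[489.3  33.8 113.6] 9.9 [ 0.7 -0.5  0.1]
```

The bar's axis is within 1 mm of the V's middle, its centre is at block x≈-18, and it needs about 33 mm of push. I'll go down behind the near end and push along the V.

```bash
python3 -m crank '[[[0,0,-0.04],0,1],[[0,0,-0.08],0,1],[[0,0,-0.096],0,1],[[0,0,-0.096],0,1],[[0.005,0,-0.096],0,1],[[0.010,0,-0.096],0,1],[[0.015,0,-0.096],0,1],[[0.020,0,-0.096],0,1],[[0.024,0,-0.096],0,1],[[0.028,0.001,-0.096],0,1]]'; python3 -m crank '[[[0.004,0,0],0,1],[[0.008,0,0],0,1],[[0.012,0,0],0,1],[[0.016,0,0],0,1],[[0.018,0.001,0],0,1],[[0.020,0.001,0],0,1]]'; python3 m.py w9|head -1
```

```text
time: 10.9
tool_pos: [517.1, 34.6, 17.7]
orientation: [0.0, 0.697, 0.717, -0.0]
contact_force: [-0.9, -0.8, 0.7]
finger_gap: 0.003
time: 11.5
tool_pos: [537.3, 35.7, 17.7]
orientation: [0.0, 0.697, 0.717, -0.0]
contact_force: [-2.0, -0.3, -0.2]
finger_gap: -0.0
[537.7  35.7  17.7] 11.55 [-0.8 -0.2  0.2]
```

View pics/w9.png

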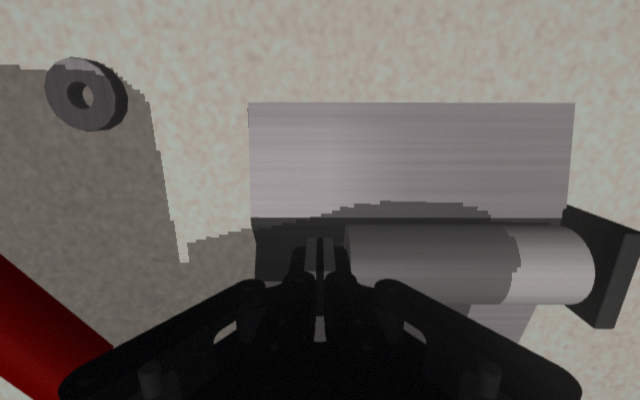

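The bar is in the V, touched by the shut fingers at col ~345, with its far end close to the stop (col ~570–595). I'll continue in small steps and watch the force.

```bash
python3 -m crank '[[[0.002,0,0],0,1],[[0.004,0,0],0,1],[[0.004,0,0],0,1]]'; python3 -m crank '[[[0.001,0,0],0,1],[[0.002,0,0],0,1],[[0.002,0,0],0,1]]'; python3 -m crank '[[[0.001,0,0],0,1],[[0.002,0,0],0,1],[[0.002,0,0],0,1]]'
```

```text
time: 11.85
tool_pos: [542.2, 35.7, 17.8]
orientation: [0.001, 0.697, 0.717, 0.0]
contact_force: [-0.5, -0.4, 0.5]
finger_gap: -0.001
time: 12.15
tool_pos: [544.4, 35.7, 17.8]
orientation: [0.001, 0.697, 0.717, 0.0]
contact_force: [-1.2, 0.7, -0.1]
finger_gap: -0.001
time: 12.45
tool_pos: [545.6, 35.7, 17.7]
orientation: [0.0, 0.697, 0.717, -0.0]
contact_force: [-4.6, 0.8, 2.3]
finger_gap: -0.001
```

```bash
python3 -m crank '[[[0.001,0,0],0,1],[[0.0015,0,0],0,1],[[0.0015,0,0],0,1]]'; python3 -m crank '[[[0.001,0,0],0,1],[[0.001,0,0],0,1]]'
```

```text
time: 12.75
tool_pos: [545.6, 35.7, 17.5]
orientation: [-0.001, 0.697, 0.717, -0.002]
contact_force: [-6.9, 1.4, 4.6]
finger_gap: 0.001
time: 12.95
tool_pos: [545.5, 35.7, 17.4]
orientation: [-0.002, 0.697, 0.717, -0.002]
contact_force: [-6.9, -0.0, 3.5]
finger_gap: -0.005
```

It stalled at x=545.5 with the force building to 7 N, so the bar is against the stop. I'll back straight off, rise and check from above.

```bash
python3 -m crank '[[[-0.005,0,0],0,1],[[-0.015,0,0],0,1],[[-0.035,0,0],0,1],[[-0.04,0,0.03],0,1],[[-0.04,-0.01,0.08],0,1],[[-0.02,-0.05,0.12],0,1],[[0.01,-0.08,0.16],0,1],[[0.04,-0.10,0.17],0,1],[[0.04,-0.10,0.17],0,1],[[0.04,-0.10,0.17],0,1]]'; python3 m.py w10|head -1
```

```text
time: 13.95
tool_pos: [586.1, -65.1, 187.8]
orientation: [-0.001, 0.698, 0.716, -0.002]
contact_force: [-0.4, 0.1, 0.5]
finger_gap: 0.001
[584.6 -64.3 186.7] 14.0 [-0.8  0.6 -0.6]
```

View pics/w10.png

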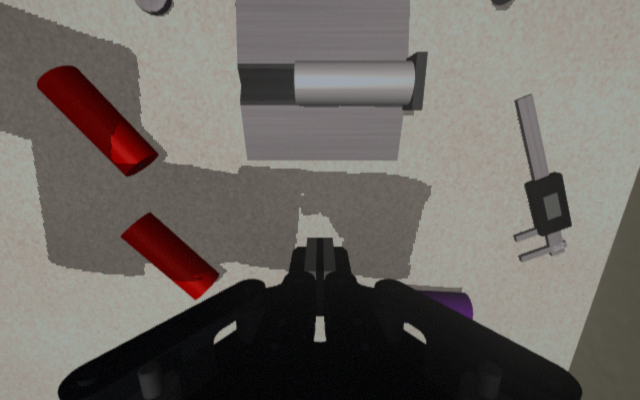

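```bash
python3 - <<'E'
from h import *
from cell import bot
C=cam("wrist"); O=np.array([599.2,36.7]);t=.0277;ex=np.array([np.cos(t),np.sin(t)]);ey=np.array([-ex[1],ex[0]])
for p,z in(((295,83),40),((413,83),40),((350,61.5),26),((350,106.5),26)):
    h=hit(C,p,z); print(p,z,((h[:2]-O)@ex).round(1),((h[:2]-O)@ey).round(1))
bot.sign_off(); s=get_obs(); print(s["time"],s["qd"].round(3))
E
```

```text
(295, 83) 40 -41.9 -0.5
(413, 83) 40 67.8 -0.5
(350, 61.5) 26 10.0 19.9
(350, 106.5) 26 11.3 -21.0
the job is handed in; nothing more can be done
the job is handed in; nothing more can be done
```

I rolled the thick grey bar along the bench by its side with two fingers, up the -y ramp and over the crest into the V. I then pushed it by its near end with the fingers shut until it stalled against the end stop, and handed in at about 14 s.

**End stop:** the push stalled at tool x = 545.5 mm, with the force building to about 7 N. The last wrist picture puts the bar's ends at block x ≈ -42 and 68 mm, where -40 and 70 are ideal. That 2 mm difference is within the calibration error, and the picture shows the far end at the stop.

**In the V:** the bar's axis measures within about 1 mm of the V's middle and looks parallel to it. I did not measure its height separately.

**Along the way:** on the ramp the bar sat about 4.7° askew, and I squared it by pushing nearer its lagging end. It rolled about 200 mm, well over half a turn, though I worked that out from the distance and did not see the turn itself.

**Everything else:** the fingers and wrist came near none of the other objects, and the arm finished about 190 mm above the bench, clear of everything. I did not re-measure the positions of the thin bar, bearing, standoff, screwdriver or wrench at the end.

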